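Fold out the crank and nip a bumper block in the pit clamp

TASK

Fold the clamp's crank handle out until it stands fully upright on its arm, then crank it clockwise (seen from above) until the nylon bumper block is held snugly between the sprung jaw and the backstop, without overtightening it. Let go and leave the handle standing up; leave the green puck and the two shock bodies where they lie.

Things in the scene. Friction and masses are not known exactly. Their poses are not given: they have to be found in the camera images.
- clamp: fixed rack-and-pinion holding clamp on the table, 280 mm long, 110 mm wide: a steel base plate 10 mm thick and a grey gear housing 100 x 90 mm, top at 65 mm. Origin on the table under the crank's vertical axis; its x axis points along the jaw's closing travel, towards the backstop; z up. The base plate runs from x = -55 to 225 mm
- hub_axis (a point): point on the crank's vertical turning axis, at the height of the handle's hinge pin (99 mm above the table). A brake holds the crank wherever it is let go: it takes about 6.7 N of sideways push at the upright handle to turn it with the jaw free. At rest the brake hides the load: judge the push while turning slowly, against the push felt early on
- crank (a joint): crank angle, rad, 0 to 7.6; grows as the crank turns clockwise seen from above, moving the jaw 7.5 mm per rad towards the backstop. Starts between 0.8 and 2.4; the block gets tight after 2.2 to 6.4 rad more (not known beforehand: feel for it). Steel arm 16 mm wide, 8 mm thick, its top at 88 mm
- grip_pin (a point): centre of the horizontal hinge pin at the outer end of the crank arm, 60 mm from the crank's axis, 99 mm above the table. Two hinge ears stand 11 mm to either side of it
- grip_fold (a joint): fold angle of the handle, rad: 0 = folded flat over the arm, lying from the hinge pin inwards across the crank's axis; pi/2 = standing straight up, where it meets a rigid stop. The hinge is stiff (about 2.7 N at the handle's middle) and the handle stays at any angle
- grip_mid (a point): middle of the handle's black sleeve, on its centre line, 45 mm from the hinge pin. The sleeve: plain cylinder 18 mm in diameter, 60 mm long (15 to 75 mm from the pin), spins freely about its own length; the handle's end is 80 mm from the pin. Folded, its centre line is 99 mm above the table, 11 mm above the arm's top; free room beside the arm down to 70 mm
- jaw_pad: black rubber-faced pad of the moving jaw, 54 mm wide, 14 to 52 mm above the table, on springs: gives 1 mm per 10 N. The block is squeezed by about 8 N for each 1 N of sideways push on the upright handle above what turns it freely; snug is 15 to 45 N of squeeze (2 to 5.6 N extra push, aim for 3.5 to 4), more than 60 N is overtightened
- backstop: steel stop at the far end of the clamp's base, 60 mm wide, 57 mm high. Its face lies somewhere between 145 and 160 mm from the crank's axis; it is bolted fast and does not move. Origin on the face's foot line at table height
- bumper_block: off-white nylon bumper block, about 40 x 50 x 35 mm, 55 to 115 g, lying loose on the base plate between jaw pad and backstop, with play on both sides and a little askew. Origin at the centre of its underside. The jaw pushes it to the backstop and squares it up
- lap_puck: green glass lap timer puck, 56 mm in diameter, 19 mm high, on the table beside the clamp; leave alone
- shock_body1: chrome shock body, 60 mm long, 18 mm thick, lying on the table beside the clamp; leave alone
- shock_body2: second chrome shock body, same size; leave alone
Mind the look-alikes: they are no part of the job. There is more than one size of the bumper_block; the job needs the largest.

How it is judged:
On the way, in this order (a step that is already met when the one before it is completed fails the run):
1. the handle is folded out to stand upright (within 6 degrees) while the block is still loose (value of joint grip_fold above 1.465 rad and contact force between jaw_pad and bumper_block below 3 N), for 0.2 s.
2. the block is squeezed between jaw pad and backstop (contact force between jaw_pad and bumper_block above 15 N and contact force between backstop and bumper_block above 10 N), for 0.2 s.
At the end, for the whole second after the job is handed in: The bumper block rests on the base plate, clamped between jaw pad and backstop with 15 to 45 N; the crank is at rest and the handle stands upright within 10 degrees (all of step 2 and contact force between jaw_pad and bumper_block below 45 N and value of joint grip_fold above 1.4 rad and velocity of joint crank between -0.05 and 0.05 rad/s and z of bumper_block in the frame of clamp below 0.014 m); the robot touches nothing.
It fails at once if the block is overtightened (more than 60 N) (contact force between jaw_pad and bumper_block above 60 N).
It fails at once if the puck is moved more than 15 mm (distance of lap_puck from where it was at the start of the episode above 0.015 m).
It fails at once if a shock body is moved more than 15 mm (distance of any of shock_body1, shock_body2 from where it was at the start of the episode above 0.015 m).
It also fails if it takes over 72 s, if anything falls off the work surface, if the arm or the gripper's body presses on something with over 40 N, if the wrist force passes 120 N, or if a joint passes its speed limit or range.

ROBOT

A 7-joint arm with a two-finger parallel gripper is mounted at the origin on the work surface. World frame = base frame: x ahead of the robot, y to its left, z up, the work surface at z = 0. Lengths are in m, angles in rad, forces in N, time in s.
With the tool pointing down it reaches from about 0.4 to 0.875 m from the base axis. Payload 19.3 kg.
Tool frame: the origin (TCP) lies where the fingers leave the gripper's body, on its centre line; the fingertips stand bot.tip_reach ahead of it and the grasp point (between the pads) lies 54 mm ahead of it (bot.tip_reach is the distance from the TCP to the fingertips, in m); z points along the fingers, y is the line along which they close (so a half turn about z gives the same grasp; the last joint's range is limited). The gripper opens to 85 mm and grips with 20 to 120 N. Pads are 22 mm wide; open, the fingers measure 114 mm over their backs; the gripper's body (76 mm by 85 mm) begins 54 mm behind the grasp point. The pads swing forward as they close: fully open they stand 13 mm farther back than shut.
Start: joints at [-1.288, 0.521, -0.036, 1.599, 0.021, 1.021, -0.113], TCP at [0.216, 0.586, 0.304] pointing down, gripper open.
Joint ranges: [-2.91, 2.91], [-0.3, 2.13], [-1.5, 1.42], [0.17, 2.43], [-1.26, 4.41], [0.16, 1.93], [-2.52, 2.52]. Speed limits (rad/s): [1.89, 1.89, 2.39, 2.39, 3.01, 3.01, 3.01].

INTERFACE

Orientations are given as [roll, pitch, yaw] about the fixed x, y, z axes, in that order (R = Rz(yaw) Ry(pitch) Rx(roll)).
In Python, from workcell import bot gives the robot as it stands. The module is installed in compiled form; this text tells all that it offers.
- The arm moves only by the shell command python3 -m jog 'ROWS' [FORCE]. ROWS is JSON, a list that holds one entry, the list of rows, each a list of 7 numbers: the shift along the tool's x, y, z in mm, then the turn, a rotation vector about the tool's x, y, z in rad, then the opening, from 0 (shut) to 1 (fully open). In form: [[[tx, ty, tz, wx, wy, wz, fingers], ...]]. A call has 1 to 5 rows; each row shifts and turns the commanded pose from where the row before left it, along the tool's axes as they then stand; what a row does not reach is not made up. A row lasts 1/10 s, in which the tool goes at most 50 mm and 8.59 degrees, less where a joint would pass 70% of its speed; a pose out of reach is approached as far as the arm can. A call is refused whole if a number of a shift passes 50 or a number of a turn 0.15, either way. A call with a gripper value outside its range is refused whole. The fingers move at their own pace and stop on an object; FORCE is the grip in N (left out, the last holds). Time passes only in rows, so rows that do not move let the fingers close. It gives the time, the measured TCP pose, the force, the opening and the grip force at its end, in the units of the state.
- bot.observe(): the state, without advancing time (a new reading comes with each control period).
- bot.grab_frame(name): name is "scene" or "top" or "wrist"; returns a dict with "img" (420x560x3 uint8, red, green, blue), "intrinsics" (3x3 intrinsics, pixels), "R" (3x3) and "t" (3): a world point X has camera coordinates R X + t; the wrist camera has in their place "tool_from_camera" (4x4, takes a point from camera to tool coordinates, whose origin is the TCP and whose axes are the flange's). Camera axes: x right, y down, z forward; pixel columns grow to the right and rows downward; lengths in m; the calibration is good to about 2 mm. A picture is of the moment at which its call begins: read the wrist's pose just before it. There is no depth.
- bot.job_done(): hands the job in; it is judged then, once.
Trained networks look in a picture, given as the dict that the camera call returned (one of the last four; its "shot" number tells which), for a name from the list of things; names that differ only in an ending like _2 or _b are one class to them, and where a whole thing is asked for, a point or a joint stands for the part that bears it (a point fixed in the world has none). Each returns a list of dicts, best first, with "conf" (0 to 1); they miss things now and then, are a little off and sometimes report something else, mostly with a low value. They report only what shows in the picture. A call takes as long as a camera call. They do not tell look-alikes from the thing itself.
- bot.trace(query, picture): "region" (420x560 bool, what is visible of it).
- bot.spot_point(query, picture): "xyz" ([x, y, z] in m, in world coordinates, good to about 4 mm: a listed point, or the origin of a listed thing).
The state is a dict: "clock": time; "qpos": joint angles; "qd": joint speeds; "joint_efforts": joint torques, N m; "position": TCP position; "tool_rot": TCP orientation; "force": force on the tool from outside, world axes, zero at the start; "moment": the same for the moment, N m; "grip_width": finger opening in m; "finger_force": force on a finger pad.
Only numpy, scipy, OpenCV 4.12 (cv2) and the standard library are available. Lean on these libraries where they do the work, as an engineer would, in place of code of your own. Each camera call takes 0.05 s, during which the arm holds its last target. There are 200 camera calls.

## Working session

There is one attempt and no reset: what is moved stays moved. The work goes in short steps, Python scripts to look and compute and a shell command to move; the robot and the scene stay as the last step left them, time stands still between calls to the robot, and variables do not carry over. Pictures are saved under pics/ and viewed, at most 10 in all, crops included, and the job is handed in when it is done.

```bash
mkdir -p pics; cat > h.py <<'E'
from workcell import bot
import numpy as np, cv2
from scipy.spatial.transform import Rotation as Ro
def save(p,n): cv2.imwrite('pics/'+n+'.png',cv2.cvtColor(p['img'],cv2.COLOR_RGB2BGR))
def px(p,X):
    c=p['R']@np.array(X)+p['t']; u=p['intrinsics']@c; return u[:2]/u[2]
E
python3 - <<'E'
from h import *
s=bot.observe(); print(s['clock'],s['position'],s['tool_rot'],s['force'],bot.tip_reach)
for c in ('scene','top'):
    p=bot.grab_frame(c); save(p,c+'0')
    for q in ('clamp','hub_axis','grip_pin','grip_mid','backstop','bumper_block','jaw_pad','lap_puck','shock_body1'):
        for r in bot.spot_point(q,p)[:3]: print(c,q,np.round(r['xyz'],4),round(r['conf'],2),np.round(px(p,r['xyz'])))
E
```

```text
0.0 [0.21586255 0.58627539 0.30331228] [-3.14044814e+00  4.39408266e-05  2.78880761e+00] [-0.42020188 -0.50989629 -0.36070409] 0.0726
scene clamp [ 0.4846  0.1168 -0.0024] 0.97 [323. 222.]
scene hub_axis [0.4899 0.1209 0.0982] 0.56 [326. 197.]
scene grip_pin [0.4936 0.1772 0.1   ] 0.7 [347. 208.]
scene grip_mid [0.4888 0.1339 0.1034] 0.61 [332. 198.]
scene backstop [0.6126 0.1946 0.003 ] 0.56 [323. 272.]
scene bumper_block [0.602  0.3397 0.0026] 0.78 [383. 302.]
scene bumper_block [0.5878 0.178  0.0069] 0.64 [323. 260.]
scene bumper_block [0.7041 0.3477 0.0028] 0.6 [365. 342.]
scene jaw_pad [0.554  0.1533 0.0024] 0.72 [321. 246.]
scene lap_puck [0.647  0.0412 0.0011] 0.58 [260. 251.]
scene shock_body1 [0.4146 0.2455 0.0009] 0.54 [382. 226.]
scene shock_body1 [ 0.5333 -0.0282 -0.0031] 0.47 [265. 209.]
top clamp [ 0.486   0.1213 -0.0008] 0.92 [251. 259.]
top hub_axis [0.4935 0.119  0.1015] 0.93 [248. 248.]
top grip_pin [0.4913 0.1792 0.0957] 0.6 [213. 251.]
top backstop [0.6162 0.1921 0.0049] 0.77 [213. 196.]
top bumper_block [ 0.5999  0.346  -0.0036] 0.67 [138. 208.]
top bumper_block [0.588  0.1766 0.0109] 0.56 [221. 208.]
top bumper_block [7.046e-01 3.528e-01 3.000e-04] 0.55 [135. 159.]
top jaw_pad [ 0.5501  0.1558 -0.0045] 0.64 [232. 228.]
top lap_puck [ 0.6461  0.0384 -0.0033] 0.95 [288. 179.]
top shock_body1 [ 0.4134  0.2432 -0.002 ] 0.79 [188. 300.]
top shock_body1 [ 0.5338 -0.0273 -0.002 ] 0.67 [324. 231.]
```

```bash
python3 - <<'E'
import cv2, numpy as np
a=cv2.imread('pics/scene0.png')[140:360,210:430]; b=cv2.imread('pics/top0.png')[130:350,110:350]
cv2.imwrite('pics/c0.png',np.hstack([cv2.resize(a,(390,390),interpolation=2),cv2.resize(b,(409,375),interpolation=2)[:,:405] if 0 else cv2.resize(b,(405,390),interpolation=2)]))
E
```

```text
(no output)
```

View pics/c0.png

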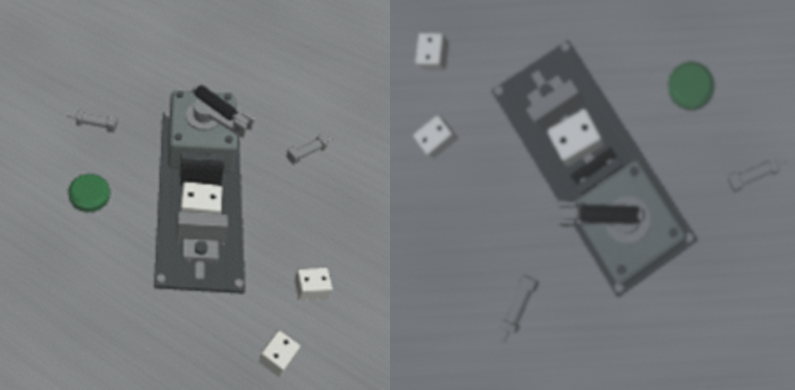

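The clamp is central in both views, with its crank at scene (326,197). Three white blocks show. The one between jaw and backstop (scene 323,260) is the largest and already in the clamp. The two at scene (383,302) and (365,342) are loose, smaller look-alikes that I won't touch. The handle lies folded along −y from a pin at about (0.492, 0.178).

First I'll move above the handle with the fingers closing along world x, then refine with the wrist camera.

```bash
cat >> h.py <<'E'
def plan(target,yaw,n,fing=1,pose=None):
    s=bot.observe(); p=np.array(s['position']); R=Ro.from_euler('xyz',s['tool_rot'])
    T=Ro.from_euler('xyz',[np.pi,0,yaw]); w=(R.inv()*T).as_rotvec()/n; d=(np.array(target)-p)/n
    for i in range(n):
        print(np.round(R.inv().apply(d)*1e3,0).tolist()+np.round(w,3).tolist()); R=R*Ro.from_rotvec(w)
E
python3 -c "
from h import *
plan([.492,.135,.27],np.pi/2,14)"
```

```text
[-30.0, -23.0, 2.0, -0.0, 0.0, 0.087]
[-32.0, -21.0, 2.0, -0.0, 0.0, 0.087]
[-33.0, -18.0, 2.0, -0.0, 0.0, 0.087]
[-35.0, -15.0, 2.0, -0.0, 0.0, 0.087]
[-36.0, -12.0, 2.0, -0.0, 0.0, 0.087]
[-37.0, -9.0, 2.0, -0.0, 0.0, 0.087]
[-37.0, -6.0, 2.0, -0.0, 0.0, 0.087]
[-38.0, -2.0, 2.0, -0.0, 0.0, 0.087]
[-38.0, 1.0, 2.0, -0.0, 0.0, 0.087]
[-38.0, 4.0, 2.0, -0.0, 0.0, 0.087]
[-37.0, 8.0, 2.0, -0.0, 0.0, 0.087]
[-36.0, 11.0, 2.0, -0.0, 0.0, 0.087]
[-35.0, 14.0, 2.0, -0.0, 0.0, 0.087]
[-34.0, 17.0, 2.0, -0.0, 0.0, 0.087]
```

```bash
python3 -m jog '[[[-30,-23,2,0,0,0.087,1],[-32,-21,2,0,0,0.087,1],[-33,-18,2,0,0,0.087,1],[-35,-15,2,0,0,0.087,1],[-36,-12,2,0,0,0.087,1]]]' 20
python3 -m jog '[[[-37,-9,2,0,0,0.087,1],[-37,-6,2,0,0,0.087,1],[-38,-2,2,0,0,0.087,1],[-38,1,2,0,0,0.087,1],[-38,4,2,0,0,0.087,1]]]'
python3 -m jog '[[[-37,8,2,0,0,0.087,1],[-36,11,2,0,0,0.087,1],[-35,14,2,0,0,0.087,1],[-34,17,2,0,0,0.087,1],[0,0,0,0,0,0,1]]]'
cat >> h.py <<'E'
def wpose():
    s=bot.observe(); M=np.eye(4); M[:3,:3]=Ro.from_euler('xyz',s['tool_rot']).as_matrix(); M[:3,3]=s['position']; return M
def wray(p,M,uv,z):
    C=M@np.array(p['tool_from_camera']); d=C[:3,:3]@np.linalg.inv(p['intrinsics'])@np.array([uv[0],uv[1],1.]); return C[:3,3]+d*(z-C[2,3])/d[2]
E
python3 - <<'E'
from h import *
M=wpose(); p=bot.grab_frame('wrist'); save(p,'w1'); print(np.round(M,3))
np.savez('w1.npz',M=M,K=p['intrinsics'],T=p['tool_from_camera'])
for q in ('hub_axis','grip_pin','grip_mid'):
    for r in bot.spot_point(q,p)[:2]:
        print(q,np.round(r['xyz'],4),r['conf'])
for r in bot.trace('grip_mid',p)[:1]:
    v,u=np.nonzero(r['region']); print('trace',r['conf'],len(u),u.min(),u.max(),v.min(),v.max(),cv2.minAreaRect(np.c_[u,v].astype(np.float32)))
E
```

```text
clock: 1.5
position: [0.3161, 0.4236, 0.294]
tool_rot: [3.141, -0.0, 2.35]
force: [0.4, 0.9, 0.5]
grip_width: 0.0851
finger_force: 0.0
clock: 2.0
position: [0.4144, 0.2613, 0.284]
tool_rot: [3.141, -0.0, 1.915]
force: [-0.6, 1.1, 0.2]
grip_width: 0.0852
finger_force: 0.0
clock: 2.5
position: [0.4954, 0.1298, 0.276]
tool_rot: [3.14, 0.002, 1.562]
force: [-1.6, 0.1, 0.3]
grip_width: 0.0854
finger_force: 0.0
[[ 0.009  1.     0.001  0.495]
 [ 1.    -0.009 -0.002  0.13 ]
 [-0.002  0.001 -1.     0.276]
 [ 0.     0.     0.     1.   ]]
hub_axis [0.4866 0.1139 0.0992] 0.59
grip_pin [0.4939 0.1773 0.0974] 0.84
grip_mid [0.4896 0.1361 0.1041] 0.67
trace 0.85 2156 261 287 137 245 ((274.6903381347656, 190.83502197265625), (23.440279006958008, 108.7229995727539), 4.085616588592529)
```

View pics/w1.png

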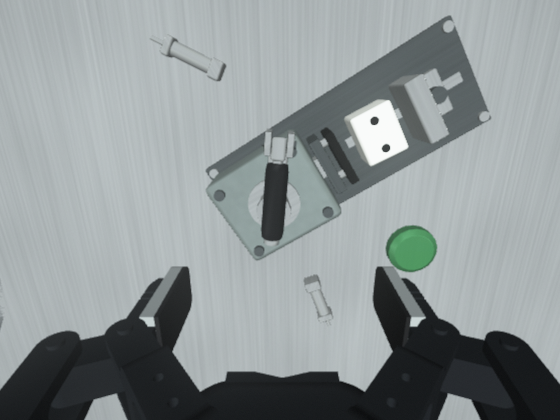

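The handle sleeve runs from (276,163) to (272,240), with ears at (267–293,145). The pin is at about (278,146) and the hub disc at about (273,206).

```bash
python3 - <<'E'
from h import *
d=np.load('w1.npz'); p={'intrinsics':d['K'],'tool_from_camera':d['T']}; M=d['M']
for n,uv,z in (('s_outer',(276.3,163),.103),('s_inner',(272.5,240),.103),('mid',(274.5,201.5),.105),('pin',(278,146),.099),('disc',(273,206),.068),('bs_foot-ish top',(420,113),.057)):
    print(n,np.round(wray(p,M,uv,z),4))
print(d['K'])
E
```

```text
s_outer [0.4918 0.1628 0.103 ]
s_inner [0.4877 0.0977 0.103 ]
mid [0.49   0.1323 0.105 ]
pin [0.4932 0.1752 0.099 ]
disc [0.4875 0.1153 0.068 ]
bs_foot-ish top [0.6164 0.196  0.057 ]
[[321.88799477   0.         281.95715021]
 [  0.         321.88799477 202.894136  ]
 [  0.           0.           1.        ]]
```

```bash
python3 -m jog '[[[0,0,30,0,0,0.054,0.7],[0,-3,30,0,0,0,0.6],[0,0,20,0,0,0,0.6],[0,0,0,0,0,0,0.6],[0,0,0,0,0,0,0.6]]]' 20
python3 -c "
from h import *
plan([.4902,.1316,.155],1.508,1)"
```

```text
clock: 3.25
position: [0.4906, 0.1348, 0.1964]
tool_rot: [-3.142, -0.0, 1.518]
force: [1.0, 0.2, -0.0]
grip_width: 0.0514
finger_force: 0.0
[-3.0, -0.0, 41.0, -0.0, -0.0, 0.01]
```

```bash
python3 -m jog '[[[-3,0,20,0,0,0.01,0.6],[0,0,20,0,0,0,0.6],[0,0,0,0,0,0,0.6],[0,0,0,0,0,0,0.3],[0,0,0,0,0,0,0.2]]]' 25
python3 -m jog '[[[0,0,0,0,0,0,0],[0,0,0,0,0,0,0],[0,0,0,0,0,0,0],[0,0,0,0,0,0,0],[0,0,0,0,0,0,0]]]' 25
```

```text
clock: 3.75
position: [0.4899, 0.1316, 0.1571]
tool_rot: [-3.14, -0.001, 1.507]
force: [-16.4, 2.7, 15.4]
grip_width: 0.0237
finger_force: 24.1
clock: 4.25
position: [0.4897, 0.1317, 0.1572]
tool_rot: [-3.14, -0.001, 1.507]
force: [-9.9, 0.4, 11.1]
grip_width: 0.0229
finger_force: 22.7
```

```bash
python3 - <<'E'
from h import *
p=bot.grab_frame('wrist'); q=bot.grab_frame('scene')
a=cv2.resize(p['img'][100:400,130:430],(400,400),interpolation=2); b=cv2.resize(q['img'][130:250,260:380],(400,400),interpolation=2)
cv2.imwrite('pics/g1.png',np.hstack([a,b])[:,:,::-1]); print(bot.observe()['force'])
E
```

```text
[-9.38715671  0.51605593 10.74883291]
```

View pics/g1.png

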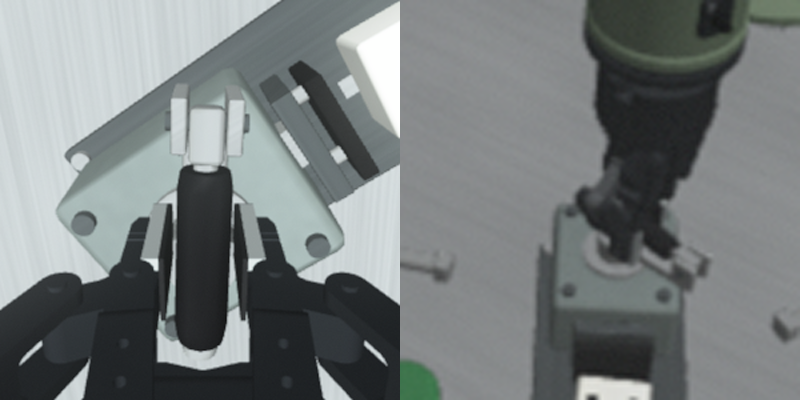

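The fingers straddle the sleeve, but the reading of 23 mm (not 18) and the upward force suggest the tips are pinching the hub boss under it. I'll reopen, rise 8 mm and grip again.

```bash
python3 -m jog '[[[0,0,0,0,0,0,0.4],[0,0,0,0,0,0,0.4],[0,0,-8,0,0,0,0.4],[0,0,0,0,0,0,0.4],[0,0,0,0,0,0,0.4]]]' 25
python3 -m jog '[[[0,0,0,0,0,0,0],[0,0,0,0,0,0,0],[0,0,0,0,0,0,0],[0,0,0,0,0,0,0],[0,0,0,0,0,0,0]]]' 25
```

```text
clock: 4.85
position: [0.4907, 0.1314, 0.1644]
tool_rot: [3.141, -0.0, 1.507]
force: [-0.2, 0.3, 0.9]
grip_width: 0.0344
finger_force: 0.0
clock: 5.35
position: [0.49, 0.1313, 0.1637]
tool_rot: [-3.141, 0.0, 1.507]
force: [-4.7, 0.5, 1.9]
grip_width: 0.017
finger_force: 24.9
```

Now it has the sleeve (17 mm). I'll lift along the 45 mm arc with the tool kept vertical.

```bash
python3 -m jog '[[[0.5,0,-6,0,0,0,0],[1,0,-5.7,0,0,0,0],[1.9,0,-5.6,0,0,0,0],[2.6,0,-5.3,0,0,0,0],[0,0,0,0,0,0,0]]]' 25
python3 -m jog '[[[3.3,0,-4.9,0,0,0,0],[3.9,0,-4.4,0,0,0,0],[4.4,0,-3.9,0,0,0,0],[4.9,0,-3.3,0,0,0,0],[0,0,0,0,0,0,0]]]' 25
```

```text
clock: 5.85
position: [0.4907, 0.1379, 0.1872]
tool_rot: [-3.142, -0.0, 1.507]
force: [-4.6, 3.2, -2.6]
grip_width: 0.0173
finger_force: 25.2
clock: 6.35
position: [0.492, 0.1543, 0.2036]
tool_rot: [3.141, -0.0, 1.507]
force: [-5.9, -0.5, 0.1]
grip_width: 0.0169
finger_force: 25.1
```

```bash
python3 -m jog '[[[5.3,0,-2.6,0,0,0,0],[5.6,0,-1.9,0,0,0,0],[5.8,0,-1,0,0,0,0],[5.9,0,-0.5,0,0,0,0],[0,0,0,0,0,0,0]]]' 25; python3 -m jog '[[[1,0,0,0,0,0,0],[0,0,0,0,0,0,0]]]' 25
python3 - <<'E'
from h import *
p=bot.grab_frame('wrist'); q=bot.grab_frame('scene')
a=cv2.resize(p['img'][100:400,130:430],(400,400),interpolation=2); b=cv2.resize(q['img'][110:250,260:400],(400,400),interpolation=2)
cv2.imwrite('pics/g2.png',np.hstack([a,b])[:,:,::-1])
for i in ('scene',):
  for n in ('grip_pin','grip_mid','hub_axis'):
    for r in bot.spot_point(n,q)[:1]: print(n,np.round(r['xyz'],4),r['conf'])
E
```

```text
clock: 6.85
position: [0.4937, 0.1766, 0.2095]
tool_rot: [3.141, 0.0, 1.507]
force: [-3.6, -1.4, 1.2]
grip_width: 0.0158
finger_force: 24.5
clock: 7.05
position: [0.4937, 0.1769, 0.2095]
tool_rot: [3.141, 0.0, 1.506]
force: [-4.1, -5.1, 2.0]
grip_width: 0.0161
finger_force: 24.4
grip_pin [0.4914 0.1777 0.1005] 0.58
grip_mid [0.4931 0.1631 0.1431] 0.54
hub_axis [0.4888 0.1193 0.0981] 0.71
```

View pics/g2.png

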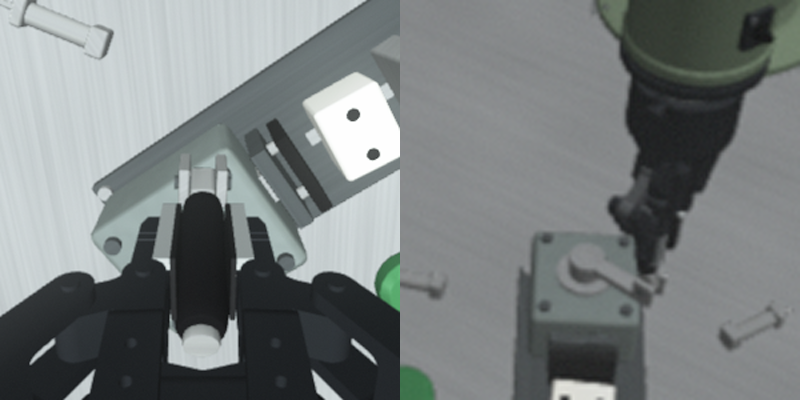

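```bash
python3 -m jog '[[[1.5,0,0,0,0,0,0],[0,0,0,0,0,0,0]]]' 25;python3 -m jog '[[[1,0,0,0,0,0,0],[0,0,0,0,0,0,0]]]' 25
```

```text
clock: 7.5
position: [0.4938, 0.1783, 0.2095]
tool_rot: [3.141, 0.0, 1.506]
force: [-3.8, -4.9, 0.4]
grip_width: 0.0161
finger_force: 24.7
clock: 7.7
position: [0.4938, 0.1793, 0.2094]
tool_rot: [3.141, 0.001, 1.506]
force: [-3.9, -5.6, -0.3]
grip_width: 0.0161
finger_force: 24.8
```

```bash
for i in 1; do python3 -m jog '[[[1,0,0,0,0,0,0],[0,0,0,0,0,0,0]]]' 25;python3 -m jog '[[[1,0,0,0,0,0,0],[0,0,0,0,0,0,0]]]' 25;python3 -m jog '[[[1,0,0,0,0,0,0],[0,0,0,0,0,0,0]]]' 25; done
```

```text
clock: 7.9
position: [0.4939, 0.18, 0.2095]
tool_rot: [3.141, 0.001, 1.506]
force: [-3.8, -8.8, 2.7]
grip_width: 0.0157
finger_force: 27.0
clock: 8.1
position: [0.4941, 0.1811, 0.2094]
tool_rot: [3.141, 0.001, 1.506]
force: [-3.6, -5.6, -0.2]
grip_width: 0.0153
finger_force: 24.0
clock: 8.3
position: [0.494, 0.1822, 0.2094]
tool_rot: [3.141, 0.001, 1.506]
force: [-3.0, -6.0, -0.6]
grip_width: 0.0152
finger_force: 23.6
```

```bash
python3 - <<'E'
from h import *
p=bot.grab_frame('wrist'); q=bot.grab_frame('scene'); M=wpose(); print(np.round(p['tool_from_camera'],3), M[:3,3])
a=cv2.resize(p['img'][200:380,190:370],(400,400),interpolation=2); b=cv2.resize(q['img'][150:230,300:380],(400,400),interpolation=2)
cv2.imwrite('pics/g3.png',np.hstack([a,b])[:,:,::-1])
# predicted pixels of upright pin/end in wrist & scene
C=np.linalg.inv(M@np.array(p['tool_from_camera']))
for X in ([.493,.177,.099],[.493,.177,.179],[.493,.182,.179],[.493,.171,.179]):
    c=C[:3,:3]@X+C[:3,3]; u=p['intrinsics']@c; print(X,np.round(u[:2]/u[2]),np.round(px(q,X)))
E
```

```text
[[ 0.    -0.946 -0.325  0.085]
 [ 1.     0.    -0.     0.   ]
 [ 0.    -0.325  0.946 -0.071]
 [ 0.     0.     0.     1.   ]] [0.49399738 0.18225551 0.20934699]
[0.493, 0.177, 0.099] [281. 245.] [347. 208.]
[0.493, 0.177, 0.179] [280. 337.] [352. 184.]
[0.493, 0.182, 0.179] [279. 326.] [354. 185.]
[0.493, 0.171, 0.179] [281. 349.] [349. 182.]
```

View pics/g3.png

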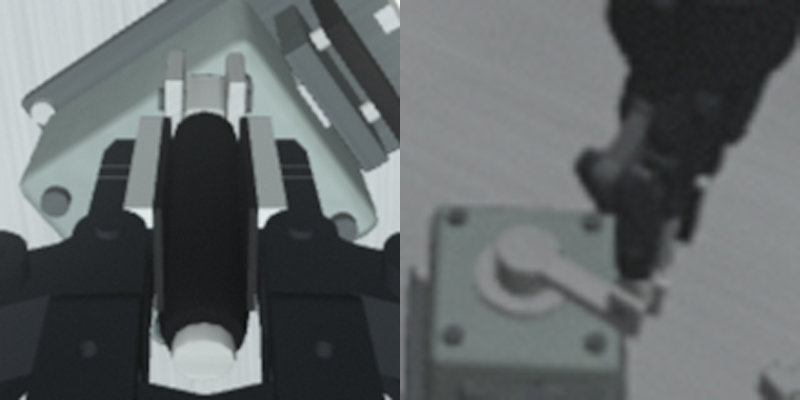

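The handle end is at wrist pixel (282,357), where upright would be about (280,337), so it still leans about 8° inward. The pads have slid outward along it and hold it at their edge. I'll regrip centred and firmer, then push to the stop.

```bash
python3 -m jog '[[[0,0,0,0,0,0,0.4],[0,0,0,0,0,0,0.4],[-11,0,0,0,0,0,0.4],[0,0,0,0,0,0,0.1],[0,0,0,0,0,0,0]]]' 60
python3 -m jog '[[[0,0,0,0,0,0,0],[0,0,0,0,0,0,0],[0,0,0,0,0,0,0]]]' 60
python3 -m jog '[[[1.5,0,0,0,0,0,0],[1.5,0,0,0,0,0,0],[0,0,0,0,0,0,0]]]' 60
python3 -m jog '[[[1.5,0,0,0,0,0,0],[0,0,0,0,0,0,0]]]' 60
python3 -m jog '[[[1,0,0,0,0,0,0],[0,0,0,0,0,0,0]]]' 60
```

```text
clock: 8.9
position: [0.4932, 0.171, 0.2093]
tool_rot: [3.141, 0.0, 1.506]
force: [-1.9, -5.8, 6.6]
grip_width: 0.0167
finger_force: 58.3
clock: 9.2
position: [0.4932, 0.171, 0.2093]
tool_rot: [3.141, 0.001, 1.506]
force: [-1.0, -6.4, 6.7]
grip_width: 0.0168
finger_force: 58.3
clock: 9.5
position: [0.4934, 0.1735, 0.2094]
tool_rot: [3.141, 0.001, 1.505]
force: [-0.8, -10.2, 8.7]
grip_width: 0.0168
finger_force: 58.6
clock: 9.7
position: [0.4935, 0.1742, 0.2094]
tool_rot: [3.142, 0.002, 1.505]
force: [-2.0, -13.1, 13.1]
grip_width: 0.0165
finger_force: 58.8
clock: 9.9
position: [0.4936, 0.1757, 0.2093]
tool_rot: [3.141, 0.002, 1.505]
force: [-2.6, -10.9, 10.7]
grip_width: 0.0167
finger_force: 58.9
```

```bash
python3 -m jog '[[[1,0,-1,0,0,0,0],[0,0,0,0,0,0,0]]]' 60
python3 -m jog '[[[1,0,-0.5,0,0,0,0],[0,0,0,0,0,0,0]]]' 60
python3 -m jog '[[[1,0,0,0,0,0,0],[0,0,0,0,0,0,0]]]' 60
python3 -m jog '[[[1,0,0,0,0,0,0],[0,0,0,0,0,0,0]]]' 60
python3 - <<'E'
from h import *
p=bot.grab_frame('wrist'); M=wpose()
cv2.imwrite('pics/g4.png',cv2.resize(p['img'][200:380,190:370],(400,400),interpolation=2)[:,:,::-1])
C=np.linalg.inv(M@np.array(p['tool_from_camera']))
for X in ([.493,.177,.099],[.493,.177,.179],[.493,.182,.179],[.493,.171,.179]):
    c=C[:3,:3]@X+C[:3,3]; u=p['intrinsics']@c; u=u[:2]/u[2]; print(X,np.round((u-[190,200])/.45))
E
```

```text
clock: 10.1
position: [0.4935, 0.1765, 0.2097]
tool_rot: [-3.141, 0.002, 1.505]
force: [2.1, -11.7, -3.5]
grip_width: 0.0165
finger_force: 59.5
clock: 10.3
position: [0.4935, 0.1778, 0.2099]
tool_rot: [-3.141, 0.002, 1.506]
force: [2.7, -8.4, -10.0]
grip_width: 0.0167
finger_force: 59.1
clock: 10.5
position: [0.4936, 0.1783, 0.2099]
tool_rot: [-3.141, 0.003, 1.505]
force: [3.3, -12.0, -9.1]
grip_width: 0.0163
finger_force: 59.2
clock: 10.7
position: [0.4937, 0.1797, 0.2099]
tool_rot: [-3.141, 0.002, 1.505]
force: [2.6, -10.9, -9.1]
grip_width: 0.0166
finger_force: 59.3
[0.493, 0.177, 0.099] [202.  89.]
[0.493, 0.177, 0.179] [201. 289.]
[0.493, 0.182, 0.179] [199. 266.]
[0.493, 0.171, 0.179] [203. 317.]
```

View pics/g4.png

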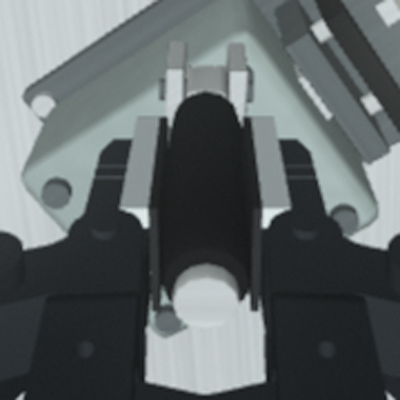

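```bash
python3 -m jog '[[[0,0,0,0,0,0,0],[-1,0,1.5,0,0,0,0],[0,0,0,0,0,0,0]]]' 110
python3 -m jog '[[[1,0,0,0,0,0,0],[0,0,0,0,0,0,0]]]' 110
python3 -m jog '[[[1,0,0,0,0,0,0],[0,0,0,0,0,0,0]]]' 110
python3 -m jog '[[[1,0,0,0,0,0,0],[0,0,0,0,0,0,0]]]' 110
python3 - <<'E'
from h import *
p=bot.grab_frame('wrist'); M=wpose()
g=p['img'].astype(int); C=np.linalg.inv(M@np.array(p['tool_from_camera']))
m=((g.min(2)>150)&(np.ptp(g,axis=2)<20)).astype(np.uint8)
sub=m[310:355,255:310]; n,l,st,ce=cv2.connectedComponentsWithStats(sub); print(st[1:],ce[1:]+[255,310])
for X in ([.493,.177,.099],[.493,.177,.179],[.493,.171,.179]):
    c=C[:3,:3]@X+C[:3,3]; u=p['intrinsics']@c; u=u[:2]/u[2]; print(X,np.round(u))
E
```

```text
clock: 11.05
position: [0.4939, 0.1792, 0.2096]
tool_rot: [3.141, 0.001, 1.506]
force: [-3.4, -7.9, 15.5]
grip_width: 0.0158
finger_force: 109.8
clock: 11.25
position: [0.4939, 0.1797, 0.2096]
tool_rot: [3.141, 0.001, 1.505]
force: [-2.9, -11.7, 16.6]
grip_width: 0.0157
finger_force: 109.8
clock: 11.45
position: [0.494, 0.1801, 0.2096]
tool_rot: [3.141, 0.002, 1.505]
force: [-3.5, -15.2, 18.2]
grip_width: 0.0154
finger_force: 109.8
clock: 11.65
position: [0.494, 0.1806, 0.2096]
tool_rot: [-3.142, 0.003, 1.504]
force: [-3.4, -19.4, 18.7]
grip_width: 0.0156
finger_force: 109.8
[[  2  15  51  30 971]
 [  9  26   1   1   1]] [[284.84654995 341.7507724 ]
 [264.         336.        ]]
[0.493, 0.177, 0.099] [280. 242.]
[0.493, 0.177, 0.179] [279. 333.]
[0.493, 0.171, 0.179] [280. 345.]
```

The force now rises steadily as I push, so the handle is at its upright stop. Next I'll print the crank rows: a circle of radius 60 mm in tool x/y, with the start arm along tool x.

```bash
python3 -m jog '[[[-1.5,0,-1,0,0,0,0],[0,0,-0.5,0,0,0,0],[0,0,0,0,0,0,0]]]' 110
cat >> h.py <<'E'
def circ(a0,st,n):
    for i in range(n):
        a=a0+st*(i+.5); c=2*60*np.sin(st/2); print('%.2f [%.1f,%.1f]'%(a0+st*(i+1),-c*np.sin(a),c*np.cos(a)))
E
python3 -c "
from h import *
circ(0,.1,20)"
```

```text
clock: 12.0
position: [0.4938, 0.1798, 0.2101]
tool_rot: [-3.141, 0.003, 1.505]
force: [2.6, -12.2, -7.2]
grip_width: 0.0159
finger_force: 107.5
0.10 [-0.3,6.0]
0.20 [-0.9,5.9]
0.30 [-1.5,5.8]
0.40 [-2.1,5.6]
0.50 [-2.6,5.4]
0.60 [-3.1,5.1]
0.70 [-3.6,4.8]
0.80 [-4.1,4.4]
0.90 [-4.5,4.0]
1.00 [-4.9,3.5]
1.10 [-5.2,3.0]
1.20 [-5.5,2.4]
1.30 [-5.7,1.9]
1.40 [-5.9,1.3]
1.50 [-6.0,0.7]
1.60 [-6.0,0.1]
1.70 [-6.0,-0.5]
1.80 [-5.9,-1.1]
1.90 [-5.8,-1.7]
2.00 [-5.6,-2.2]
```

```bash
python3 -m jog '[[[-0.9,3,0.5,0,0,0,0],[-0.4,3,0,0,0,0,0],[-0.4,3,0,0,0,0,0],[-0.5,2.9,0,0,0,0,0]]]' 110; python3 -m jog '[[[-1.5,5.8,0,0,0,0,0],[-2.1,5.6,0,0,0,0,0],[-2.6,5.4,0,0,0,0,0]]]' 110
```

```text
clock: 12.4
position: [0.5045, 0.1777, 0.2098]
tool_rot: [-3.139, 0.002, 1.506]
force: [-8.6, -7.1, 8.0]
grip_width: 0.0156
finger_force: 109.9
clock: 12.7
position: [0.5207, 0.1706, 0.2098]
tool_rot: [-3.138, 0.002, 1.506]
force: [-11.7, -5.4, 9.0]
grip_width: 0.0156
finger_force: 110.0
```

```bash
cat > f.py <<'E'
import sys,numpy as np
# usage: f.py x y fx fy a_cmd
from h import *
s=bot.observe(); p=s['position']; f=s['force']; c=np.array([.4898,.1185])
d=np.array(p[:2])-c; th=np.arctan2(d[1],d[0]); a=(1.505-th)%(2*np.pi)
print('t %.2f alpha %.3f r %.1f  tang %.1f rad %.1f z %.1f F'%(s['clock'],a,np.hypot(*d)*1e3,-(f[0]*np.sin(th)-f[1]*np.cos(th)),f[0]*np.cos(th)+f[1]*np.sin(th),f[2]))
E
python3 f.py
python3 -m jog '[[[-4.1,4.6,-0.3,0,0,0,0],[-3.6,4.8,0,0,0,0,0],[-4.1,4.4,0,0,0,0,0]]]' 110 >/dev/null; python3 f.py;  python3 -m jog '[[[-4.5,4,0,0,0,0,0],[-4.9,3.5,0,0,0,0,0],[-5.2,3,0,0,0,0,0],[-5.5,2.4,0,0,0,0,0]]]' 110 >/dev/null; python3 f.py
```

```text
t 12.70 alpha 0.469 r 60.6  tang 7.3 rad -10.6 z 9.0 F
t 13.00 alpha 0.761 r 59.7  tang 8.3 rad -6.3 z 3.0 F
t 13.40 alpha 1.159 r 59.2  tang 7.7 rad -4.2 z 0.5 F
```

```bash
python3 -m jog '[[[-5.7,1.9,0,0,0,0,0],[-5.9,1.3,0,0,0,0,0],[-6,0.7,0,0,0,0,0]]]' 110 >/dev/null; python3 f.py;  python3 -m jog '[[[-6,0.1,0,0,0,0,0],[-6,-0.5,0,0,0,0,0],[-5.9,-1.1,0,0,0,0,0]]]' 110 >/dev/null; python3 f.py; python3 -c "
from h import *
circ(1.8,.1,48)"
```

```text
t 13.70 alpha 1.461 r 58.7  tang 7.7 rad -3.9 z -1.8 F
t 14.00 alpha 1.768 r 58.3  tang 7.6 rad -4.1 z -4.3 F
1.90 [-5.8,-1.7]
2.00 [-5.6,-2.2]
2.10 [-5.3,-2.8]
2.20 [-5.0,-3.3]
2.30 [-4.7,-3.8]
2.40 [-4.3,-4.2]
2.50 [-3.8,-4.6]
2.60 [-3.3,-5.0]
2.70 [-2.8,-5.3]
2.80 [-2.3,-5.5]
2.90 [-1.7,-5.7]
3.00 [-1.1,-5.9]
3.10 [-0.5,-6.0]
3.20 [0.1,-6.0]
3.30 [0.6,-6.0]
3.40 [1.2,-5.9]
3.50 [1.8,-5.7]
3.60 [2.4,-5.5]
3.70 [2.9,-5.2]
3.80 [3.4,-4.9]
3.90 [3.9,-4.6]
4.00 [4.3,-4.1]
4.10 [4.7,-3.7]
4.20 [5.1,-3.2]
4.30 [5.4,-2.7]
4.40 [5.6,-2.1]
4.50 [5.8,-1.6]
4.60 [5.9,-1.0]
4.70 [6.0,-0.4]
4.80 [6.0,0.2]
4.90 [5.9,0.8]
5.00 [5.8,1.4]
5.10 [5.7,2.0]
5.20 [5.4,2.5]
5.30 [5.2,3.1]
5.40 [4.8,3.6]
5.50 [4.4,4.0]
5.60 [4.0,4.5]
5.70 [3.5,4.8]
5.80 [3.0,5.2]
5.90 [2.5,5.4]
6.00 [2.0,5.7]
6.10 [1.4,5.8]
6.20 [0.8,5.9]
6.30 [0.2,6.0]
6.40 [-0.4,6.0]
6.50 [-1.0,5.9]
6.60 [-1.6,5.8]
```

```bash
sed -i 's/^print/T=-(f[0]*np.sin(th)-f[1]*np.cos(th))\nprint/' f.py; echo "sys.exit(T>float(sys.argv[1]) if len(sys.argv)>1 else 0)" >> f.py
python3 -m jog '[[[-5.8,-1.7,-0.4,0,0,0,0],[-5.6,-2.2,0,0,0,0,0]]]' >/dev/null; python3 f.py 9.3 && python3 -m jog '[[[-5.3,-2.8,0,0,0,0,0],[-5,-3.3,0,0,0,0,0]]]' >/dev/null && python3 f.py 9.3 && python3 -m jog '[[[-4.7,-3.8,0,0,0,0,0],[-4.3,-4.2,0,0,0,0,0]]]' >/dev/null && python3 f.py 9.3 && python3 -m jog '[[[-3.8,-4.6,0,0,0,0,0],[-3.3,-5,0,0,0,0,0]]]' >/dev/null && python3 f.py 9.3
```

```text
t 14.20 alpha 1.976 r 58.1  tang 6.9 rad -1.5 z -10.5 FFalse
```

```bash
sed -i 's/sys.exit(\(.*\))$/sys.exit(int(\1))/' f.py
python3 -m jog '[[[-5.3,-2.8,0.8,0,0,0,0],[-5,-3.3,0,0,0,0,0]]]' >/dev/null && python3 f.py 9.3 && python3 -m jog '[[[-4.7,-3.8,0,0,0,0,0],[-4.3,-4.2,0,0,0,0,0]]]' >/dev/null && python3 f.py 9.3 && python3 -m jog '[[[-3.8,-4.6,0,0,0,0,0],[-3.3,-5,0,0,0,0,0]]]' >/dev/null && python3 f.py 9.3
```

```text
t 14.40 alpha 2.175 r 58.0  tang 7.5 rad -3.8 z -2.2 F
t 14.60 alpha 2.383 r 58.0  tang 5.6 rad -3.8 z -3.9 F
t 14.80 alpha 2.588 r 58.0  tang 6.5 rad -3.7 z -4.5 F
```

```bash

python3 -m jog '[[[-2.8,-5.3,0.2,0,0,0,0],[-2.3,-5.5,0,0,0,0,0]]]' >/dev/null && python3 f.py 9 && python3 -m jog '[[[-1.7,-5.7,0,0,0,0,0],[-1.1,-5.9,0,0,0,0,0]]]' >/dev/null && python3 f.py 9 && python3 -m jog '[[[-0.5,-6,0,0,0,0,0],[0.1,-6,0,0,0,0,0]]]' >/dev/null && python3 f.py 9 && python3 -m jog '[[[0.6,-6,0,0,0,0,0],[1.2,-5.9,0,0,0,0,0]]]' >/dev/null && python3 f.py 9
```

```text
t 15.00 alpha 2.790 r 58.1  tang 7.3 rad -3.1 z -3.3 F
t 15.20 alpha 2.995 r 58.3  tang 6.7 rad -1.0 z -4.1 F
t 15.40 alpha 3.200 r 58.6  tang 7.4 rad -0.3 z -4.0 F
t 15.60 alpha 3.405 r 58.9  tang 6.7 rad -0.9 z -3.1 F
```

```bash

python3 -m jog '[[[1.2,-5.8,0.2,0,0,0,0],[2.2,-5.6,0,0,0,0,0]]]' >/dev/null && python3 f.py 9 && python3 -m jog '[[[2.9,-5.2,0,0,0,0,0],[3.4,-4.9,0,0,0,0,0]]]' >/dev/null && python3 f.py 9 && python3 -m jog '[[[3.9,-4.6,0,0,0,0,0],[4.3,-4.1,0,0,0,0,0]]]' >/dev/null && python3 f.py 9 && python3 -m jog '[[[4.7,-3.7,0,0,0,0,0],[5.1,-3.2,0,0,0,0,0]]]' >/dev/null && python3 f.py 9
```

```text
t 15.80 alpha 3.602 r 59.6  tang 7.0 rad -3.5 z -1.9 F
t 16.00 alpha 3.803 r 59.9  tang 6.8 rad -1.4 z 1.8 F
t 16.20 alpha 4.003 r 60.3  tang 7.4 rad -0.1 z 3.3 F
t 16.40 alpha 4.199 r 60.7  tang 8.8 rad 0.6 z 5.8 F
```

```bash

python3 -m jog '[[[2.2,-2.1,-0.4,0,0,0,0],[2.7,-1.3,0,0,0,0,0]]]' >/dev/null && python3 f.py 9.3 && python3 -m jog '[[[2.8,-1.2,0,0,0,0,0],[2.8,-1,0,0,0,0,0]]]' >/dev/null && python3 f.py 9.3
```

```text
t 16.60 alpha 4.296 r 61.1  tang 8.8 rad -4.6 z -7.0 F
t 16.80 alpha 4.390 r 61.3  tang 9.6 rad -4.0 z -6.0 F
```

```bash

python3 -m jog '[[[2.9,-0.9,0.3,0,0,0,0]]]' >/dev/null && python3 f.py 10.4 && python3 -m jog '[[[2.9,-0.7,0,0,0,0,0]]]' >/dev/null && python3 f.py 10.4
```

```text
t 16.90 alpha 4.438 r 61.3  tang 10.5 rad -2.4 z 6.2 F
```

Push is 10.5 N against about 7.0 N free, roughly 28 N of squeeze. I'll relieve the push, open and rise.

```bash

python3 -m jog '[[[-0.7,0.2,0,0,0,0,0],[-0.6,0.4,0,0,0,0,0],[0,0,0,0,0,0,0]]]' >/dev/null; python3 f.py; python3 -m jog '[[[0,0,0,0,0,0,0.25],[0,0,0,0,0,0,0.35],[0,0,0,0,0,0,0.5],[0,0,0,0,0,0,0.5]]]'; python3 f.py
```

```text
t 17.20 alpha 4.434 r 61.3  tang 0.7 rad -1.4 z 5.5 F
clock: 17.6
position: [0.4294, 0.1055, 0.2095]
tool_rot: [-3.141, 0.0, 1.507]
force: [0.5, -0.4, -0.6]
grip_width: 0.0427
finger_force: 0.0
t 17.60 alpha 4.435 r 61.8  tang 0.5 rad -0.4 z -0.6 F
```

```bash

python3 -m jog '[[[0,0,-20,0,0,0,0.5],[0,0,-30,0,0,0,0.5],[0,0,-30,0,0,0,0.5],[0,0,0,0,0,0,0.5],[0,0,0,0,0,0,0.5]]]'
python3 - <<'E'
from h import *
M=wpose(); p=bot.grab_frame('wrist'); t=bot.grab_frame('top'); q=bot.grab_frame('scene'); save(p,'w5')
for im,n in ((t,'top'),(q,'scene')):
  for k in ('grip_pin','grip_mid','hub_axis','bumper_block','backstop','jaw_pad','lap_puck','shock_body1'):
    for r in bot.spot_point(k,im)[:2]: print(n,k,np.round(r['xyz'],3),round(r['conf'],2))
a=cv2.resize(p['img'],(400,300)); b=cv2.resize(q['img'][140:290,270:390],(320,400),interpolation=2)
o=np.zeros((400,720,3),np.uint8); o[:300,:400]=a; o[:,400:]=b; cv2.imwrite('pics/g5.png',o[:,:,::-1])
E
```

```text
clock: 18.1
position: [0.4295, 0.1057, 0.2899]
tool_rot: [3.141, -0.001, 1.507]
force: [-0.8, -0.0, -0.4]
grip_width: 0.0429
finger_force: 0.0
top bumper_block [0.707 0.353 0.001] 0.7
top lap_puck [ 0.643  0.041 -0.001] 0.47
top shock_body1 [ 0.537 -0.033 -0.002] 0.6
scene grip_mid [0.43  0.1   0.141] 0.78
scene hub_axis [0.491 0.118 0.098] 0.62
scene bumper_block [0.598 0.186 0.007] 0.6
scene bumper_block [0.616 0.188 0.005] 0.48
scene backstop [0.613 0.192 0.003] 0.71
scene backstop [ 0.488  0.119 -0.004] 0.37
scene jaw_pad [0.579 0.169 0.002] 0.61
scene lap_puck [0.649 0.041 0.   ] 0.74
scene shock_body1 [ 0.537 -0.028 -0.001] 0.74
scene shock_body1 [0.413 0.245 0.002] 0.61
```

View pics/g5.png

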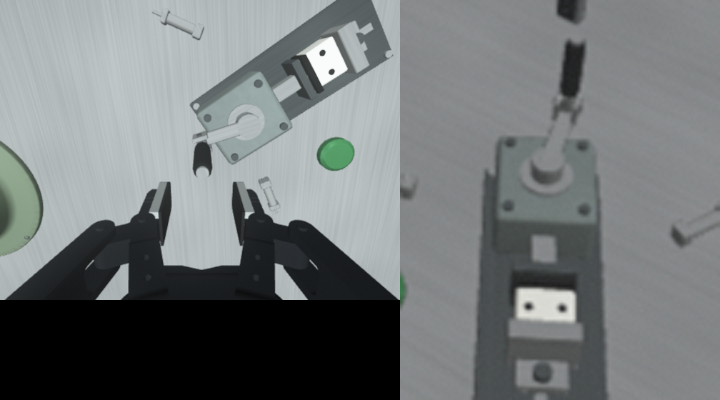

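The block is held flush between the jaw and the backstop. I'll check the handle's lean from the wrist picture, using the end at (283,241) and the pin at (280,190).

```bash
python3 - <<'E'
from h import *
M=wpose(); p=bot.grab_frame('wrist')
cv2.imwrite('pics/g6.png',cv2.resize(p['img'][150:270,220:340],(600,600),interpolation=2)[:,:,::-1])
C=np.linalg.inv(M@np.array(p['tool_from_camera']))
def pj(X):
    c=C[:3,:3]@X+C[:3,3]; u=p['intrinsics']@c; u=u[:2]/u[2]; return np.round((u-[220,150])*5)
h=np.array([.4895,.1178]); 
for da in (0,):
    th=1.505-4.435; e=np.array([np.cos(th),np.sin(th)])
    for n,r,z in (('hub',0,.088),('pin',60,.099),('end90',60,.179),('end80',60-80*np.sin(.174),.178)): print(n,pj(np.r_[h+e*r/1e3,z]))
E
```

```text
hub [648. 128.]
pin [316. 236.]
end90 [319. 436.]
end80 [427. 404.]
```

View pics/g6.png

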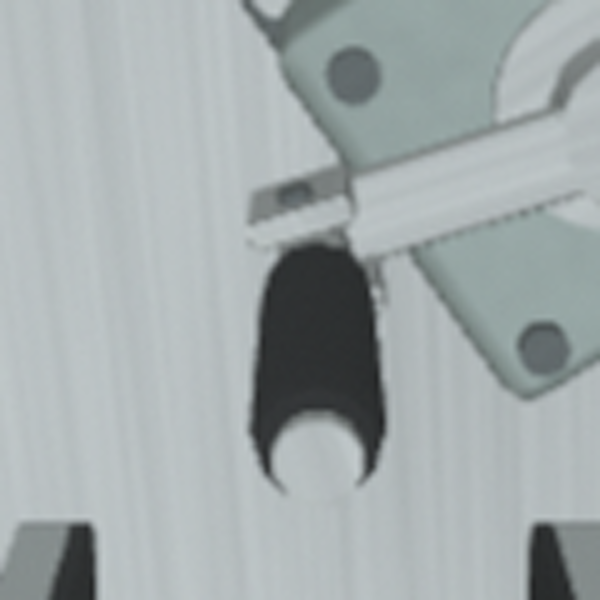

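The handle end is at crop column 318, where upright predicts 319 and a 10° lean predicts 427. So the handle is upright and the gripper is clear. Handing in.

```bash
python3 -c "
from workcell import bot
print(bot.job_done())"
```

```text
the job is handed in; nothing more can be done
None
```

I folded the handle fully upright, cranked it clockwise until the block was held with an estimated 28 N squeeze (inferred from the push), let go with the gripper clear, did not touch the puck or shock bodies, and handed the job in; no verdict was shown.

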